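# Put away the sanding sleeve from the spindle sander

### The job

Take the coarse sanding sleeve off the drum of the spindle sander and put it away on the empty post of the sleeve rack, upright and fully down, set down and not dropped. The clamp knob on top of the drum has a left-hand thread: loosen it by turning it clockwise, seen from above, until you feel it come up against its retaining clip, but do not force it on against the clip and drag the locked spindle round with it. Only then, with the drum slack, draw the sleeve straight up over the knob; leave the knob on the machine and do not disturb the other sleeves or the offcut.

Things in the scene. Friction and masses are not known exactly. Their poses are not given: they have to be found in the camera images.
- knob_mid (a point): Machine point (turns with neither knob nor drum) on the vertical spindle axis, half-way up the tight knob. Black octagonal knob: 40 mm across flats, 43 over corners, 20 tall, underside 10 mm above the sleeve's rim. Left-hand thread: clockwise from above loosens. It takes 0.35 N m, rises 0.6 mm per rad and is stopped by a clip; how far it has to turn is not known: 1.1 to 3.0 rad.
- drum: Expanding drum on the spindle. Origin on the spindle axis, under its steel flange (60 mm wide, 6 thick, 2 mm above the sander's flat table, 290 x 370 mm, 12 high); z up. The sleeve stands on it: 6 to 82 mm above this origin; tight knob: 92 to 112. It turns with the spindle, whose lock holds only 1.4 N m: a knob forced on against its clip, or tightened, drags it round; 0.2 rad is the limit.
- shoe_face (a point): Middle of the outer face of one of the drum's three rubber-faced shoes, 44 mm above the drum's origin on its x axis: about 25 mm from the axis while it clamps the sleeve, however tightly; it lets go some 0.6 rad before the clip, then draws in by 1.6 mm per rad, to 24.0 mm at the clip. Properly slack is under 24.3 mm.
- sleeve_mid (a point): Centre, half-way up, of the sleeve to put away: a stiff brown abrasive tube on the drum, 54 mm outside, 50 mm bore, 76 mm tall, about 60 g; z along its axis, up. The knob (43 mm) passes through its bore. Grip it across its outside, just below its upper rim; the knob stands up to 32 mm above that rim. Clamped, it holds against 5 to 40 N of pull; slack, it slides off freely.
- post_empty: The empty post of the rack: a round wooden foot 84 mm wide, 12 mm thick, with a dowel 25 mm thick standing 55 mm above the foot. Origin on its axis at the underside of the foot (which lies on the rack's 12 mm board); z up. A sleeve that is fully down stands on the foot, round the dowel. The three posts stand in a row, 110 mm apart, in any order.
- sleeve_big_mid (a point): Bystander on another post: centre of a wide sleeve, 78 mm outside, 76 mm tall, standing round its dowel.
- sleeve_slim_mid (a point): Bystander on another post: centre of a slim sleeve, 29 mm outside, 114 mm tall, standing round its dowel.
- offcut: Bystander: wooden offcut, 110 x 60 x 19 mm, lying flat on the left part of the sander's table, 105 mm or more from the spindle axis; origin under its centre.

How it is judged (in metres and radians):
On the way, in this order (a step that is already met when the one before it is completed fails the run):
1. the knob has been turned clockwise until the drum's shoes have drawn in and let go of the sleeve (x of shoe_face in the frame of drum below 0.0243 m), for 0.2 s.
2. the sleeve has been drawn up clear of the drum and the knob (z of sleeve_mid in the frame of drum above 0.135 m), for 0.1 s.
At the end, for the whole second after the job is handed in: The 54 mm sleeve stands upright (within 6 degrees) over the empty post, its lower edge down on the post's foot within 4 mm, released and at rest (horizontal distance between sleeve_mid and post_empty below 0.018 m and z of sleeve_mid in the frame of post_empty between 0.046 and 0.054 m and angle between sleeve_mid's own z axis and vertical below 0.1 rad and linear speed of sleeve below 0.02 m/s); the robot touches nothing.
It fails at once if the locked spindle with its drum has been dragged round by more than 0.2 rad (11 degrees) (angle between the x axis of drum and the x axis of knob_mid, either way round above 0.2 rad).
It fails at once if the sleeve was dragged up by more than 6 mm while still held by the drum with more than 12 N (z of sleeve_mid in the frame of drum above 0.05 m and contact force between sleeve and drum above 12 N).
It fails at once if the sleeve was dropped onto the post (faster than 0.5 m/s there, a fall of 13 mm) (horizontal distance between sleeve_mid and post_empty below 0.04 m and z of sleeve_mid in the frame of post_empty below 0.12 m and linear speed of sleeve above 0.5 m/s).
It fails at once if another sleeve was moved by more than 20 mm (distance of any of sleeve_big_mid, sleeve_slim_mid from where it was at the start of the episode above 0.02 m).
It fails at once if the offcut was moved by more than 20 mm (distance of offcut from where it was at the start of the episode above 0.02 m).
It also fails if it takes over 72 s, if anything falls off the work surface, if the arm or the gripper's body presses on something with over 40 N, if the wrist force passes 120 N, or if a joint passes its speed limit or range.

### The arm

A 6-joint arm with a two-finger parallel gripper is mounted at the origin on the work surface. World frame = base frame: x ahead of the robot, y to its left, z up, the work surface at z = 0. Lengths are in mm, angles in degrees, forces in N, time in s.
With the tool pointing down it reaches from about 300 to 850 mm from the base axis. Payload 4.2 kg.
Tool frame: the origin (TCP) lies midway between the tips of the shut fingers; the grasp point (between the pads) lies 19 mm behind it (env.grip_depth is the distance from the TCP to the grasp point, in mm); z points along the fingers, y is the line along which they close (so a half turn about z gives the same grasp; the last joint's range is limited). The gripper opens to 91 mm and grips with 3 to 60 N. Pads are 32 mm wide; open, the fingers measure 118 mm over their backs; the gripper's body (76 mm by 178 mm) begins 60 mm behind the grasp point.
Start: joints at [-66.463, 18.312, 89.639, -0, 72.044, -1.146], TCP at [240.124, -522.478, 213.976] pointing down, gripper open.
Joint ranges: [-177.97, 177.97], [-48.28, 115.42], [12.27, 149.76], [-77.06, 257.06], [2.81, 150.46], [-146.56, 146.56]. Speed limits (degrees/s): [147.25, 147.25, 180, 180, 180, 180].

### API

Orientations are given as [roll, pitch, yaw] about the fixed x, y, z axes, in that order (R = Rz(yaw) Ry(pitch) Rx(roll)).
In Python, from workcell import env, eyes gives the robot as it stands.
- The arm moves only by the tool send_rows, never from a script. Its argument "motion" is a list of rows, each a list of 7 numbers: the shift along the world's x, y, z normalised to -1 to 1, where 1 is 0.5 m, then the turn, a rotation vector about the world's x, y, z normalised to -1 to 1, where 1 is 60 degrees, then the opening, from -1 (shut) to 1 (fully open). A call has 1 to 20 rows; each row is the pose to reach, as a shift and turn from the pose commanded when the call began; what a row does not reach only later rows make up. A row lasts 1/8 s, in which the tool goes at most 62.5 mm and 10.7 degrees, less where a joint would pass 70% of its speed; a pose out of reach is approached as far as the arm can. A call with a number of a shift or a turn outside -1 to 1 is refused whole. A call with a gripper value outside its range is refused whole. The fingers move at their own pace and stop on an object; "squeeze" is the grip in N (left out, the last holds). Time passes only in rows, so rows that repeat a pose let the fingers close. It gives the time, the measured TCP pose, the force, the opening and the grip force at its end, in the units of the state.
- env.state(): the state, without advancing time (a new reading comes with each control period).
- eyes.grab_frame(name): name is "scene" or "top" or "wrist"; returns a dict with "pixels" (400x640x3 uint8, red, green, blue), "depth" (400x640 float32, mm along the optical axis (not along the pixel's ray), 0 where there is no reading), "fx", "fy", "cx", "cy" (pixels), "R" (3x3) and "t" (3): a world point X has camera coordinates R X + t; the wrist camera has in their place "T_tool_cam" (4x4, takes a point from camera to tool coordinates, whose origin is the TCP and whose axes are the flange's). Camera axes: x right, y down, z forward; pixel columns grow to the right and rows downward; lengths in mm; the calibration is good to about 2 mm. A picture is of the moment at which its call begins: read the wrist's pose just before it.
- env.job_done(): hands the job in; it is judged then, once.
The state is a dict: "time_s": time; "qpos": joint angles; "qvel": joint speeds; "effort": joint torques, N m; "ee_pos": TCP position; "ee_rot": TCP orientation; "force": force on the tool from outside, world axes, zero at the start; "torque": the same for the moment, N m; "gripper_width": finger opening in mm; "gripper_force": force on a finger pad.
Only numpy, scipy, OpenCV 4.12 (cv2) and the standard library are available. Lean on these libraries where they do the work, as an engineer would, in place of code of your own. Each camera call takes 0.05 s, during which the arm holds its last target. There are 200 camera calls.

## Working session

There is one attempt and no reset: what is moved stays moved. The work goes in short steps, Python scripts to look and compute and a tool call to move; the robot and the scene stay as the last step left them, time stands still between calls to the robot, and variables do not carry over. Pictures are saved under pics/ and viewed, at most 10 in all, crops included, and the job is handed in when it is done.

Besides the shell and the picture viewer there is one more tool, called after "Request:" as name([rows], argument=value, ...), one row to a line, values as JSON. send_rows: Moves the arm, as the interface text tells. Its arguments: {"type":"object","properties":{"motion":{"type":"array"},"squeeze":{"type":"number"}},"required":["motion"]}

```bash
mkdir -p pics; python3 - <<'E'
from workcell import env, eyes
import cv2, numpy as np
print(env.state())
for n in ("scene","top"):
    f=eyes.grab_frame(n); np.savez(f"{n}.npz",**f)
    cv2.imwrite(f"pics/{n}0.png",f["pixels"][:,:,::-1]); print(n,f["fx"],f["fy"],f["cx"],f["cy"],f["R"],f["t"])
E
```

```text
{'time_s': 0.0, 'qpos': array([-6.64613619e+01,  1.83527562e+01,  8.97059722e+01,  1.24575232e-03,
        7.20441839e+01, -1.14721726e+00]), 'qvel': array([-0.0872094 ,  0.00967172, -0.01234412,  0.01036048, -0.02307391,
       -0.02751983]), 'effort': array([ 2.70632270e-03, -4.12458229e+01, -2.31975102e+01,  7.30840769e-02,
        4.59810079e-02, -1.65199658e-04]), 'ee_pos': array([ 239.93875005, -521.99235754,  213.11204761]), 'ee_rot': array([-1.79897132e+02, -3.24459428e-03,  2.46854674e+01]), 'force': array([-0.34063216, -0.32412383, -1.13141056]), 'torque': array([0.03442401, 0.02076464, 0.03703575]), 'gripper_force': 0.0, 'gripper_width': 91.26421581725245}
scene 372.57752490596795 372.57752490596795 316.7018579558922 200.84405651117845 [[-0.5989791   0.80061277 -0.0155957 ]
 [ 0.43327455  0.30765295 -0.84712622]
 [-0.67342201 -0.51416812 -0.53116282]] [ 260.05121235 -156.47022468 1343.373071  ]
top 382.12933699692655 382.12933699692655 321.12057055245543 203.20679810323134 [[-0.00485425 -0.99994953  0.00879578]
 [-0.98525817  0.0032784  -0.17104269]
 [ 0.17100522 -0.0094964  -0.98522436]] [ 31.47687783 524.53164121 947.91030056]
```

View pics/top0.png

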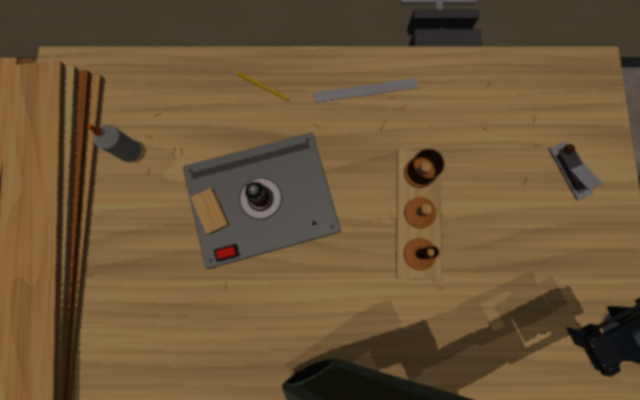

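View pics/scene0.png

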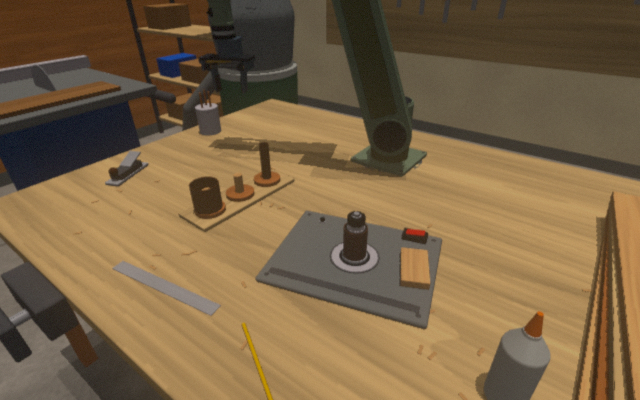

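The top view shows the drum and knob at (255,192), with the rack to the right: big sleeve (425,168), empty post in the middle (420,211), slim sleeve (420,254). The offcut is at (209,210). The scene view agrees. Next I'll measure them by depth.

```bash
cat > h.py <<'E'
import numpy as np, cv2
def cloud(f):
    v,u=np.mgrid[0:400,0:640]; d=f["depth"].astype(float)
    c=np.stack([(u-f["cx"])/f["fx"]*d,(v-f["cy"])/f["fy"]*d,d],-1)
    w=(c-f["t"])@f["R"]; w[d<=0]=np.nan; return w
def ray(f,u,v,z):
    o=-f["R"].T@f["t"]; r=f["R"].T@np.array([(u-f["cx"])/f["fx"],(v-f["cy"])/f["fy"],1.])
    return o+r*(z-o[2])/r[2]
def circ(p):
    A=np.c_[2*p,np.ones(len(p))]; s=np.linalg.lstsq(A,(p**2).sum(1),rcond=None)[0]; return s[:2],np.sqrt(s[2]+s[0]**2+s[1]**2)
E
python3 - <<'E'
from h import *
for n in("top","scene"):
    f=dict(np.load(n+".npz")); w=cloud(f); P=w.reshape(-1,3); P=P[~np.isnan(P[:,0])]
    def sel(b): return P[(P[:,0]>b[0])&(P[:,0]<b[1])&(P[:,1]>b[2])&(P[:,1]<b[3])&(P[:,2]>b[4])&(P[:,2]<b[5])]
    if n=="top":
        k=ray(f,254,190,116); e=ray(f,425,209,79); print("knob guess",k,"post guess",e, "big",ray(f,428,165,100),"slim",ray(f,430,253,138),"offcut",ray(f,209,210,31))
        np.save("g.npy",[k,e]); 
    k,e=np.load("g.npy")
    for nm,c,r,z0,z1 in(("knobtop",k,45,119,140),("knobside",k,45,100,119),("sleeve",k,45,30,92),("flange",k,60,17,24),("doweltop",e,35,72,90),("dowelside",e,35,30,72),("foot",e,50,19,30)):
        s=sel((c[0]-r,c[0]+r,c[1]-r,c[1]+r,z0,z1))
        if len(s): print(n,nm,len(s),"med",np.median(s,0).round(1),"min",s.min(0).round(1),"max",s.max(0).round(1))
    s=f["pixels"][:,:,:].astype(int)
    # white flange ellipse & feet
f=dict(np.load("top.npz")); hsv=cv2.cvtColor(f["pixels"],cv2.COLOR_RGB2HSV)
for nm,(u,v) in dict(flange=(274,200),foot=(412,211),sand=(300,180)).items(): print(nm,hsv[v,u],cloud(f)[v,u])
E
```

```text
knob guess [545.33124536 192.34405531 116.        ] post guess [ 503.15172061 -230.79303444   79.        ] big [ 611.26039299 -238.06018762  100.        ] slim [ 391.18266837 -220.22253438  138.        ] offcut [510.00296724 323.14405154  31.        ]
top knobtop 216 med [543.1 191.  127. ] min [524.7 172.3 119.2] max [563.4 210.2 134.7]
top knobside 16 med [530.5 181.1 115.1] min [525.3 172.8 100.1] max [549.8 208.6 118.3]
top sleeve 131 med [525.3 177.9  69.9] min [517.6 164.9  30.6] max [560.7 216.2  91.9]
top flange 61 med [525.  175.4  19.1] min [489.9 148.8  17.1] max [590.8 240.7  23.8]
top doweltop 85 med [ 503.2 -233.8   78.7] min [ 490.9 -245.8   72.5] max [ 515.8 -222.2   82.1]
top dowelside 47 med [ 497.8 -224.8   52.8] min [ 490.9 -236.8   30.3] max [ 514.  -221.9   71.9]
top foot 653 med [ 498.8 -229.6   23.9] min [ 461.6 -276.1   19.2] max [ 544.6 -193.    30. ]
scene knobtop 197 med [552.8 196.8 127.9] min [526.8 173.7 119.5] max [566.2 212.6 135.4]
scene knobside 67 med [560.6 199.5 114.7] min [543.4 178.5 100.1] max [566.6 212.9 119. ]
scene sleeve 528 med [567.2 205.   61.9] min [533.4 168.1  30.1] max [574.6 219.5  91.9]
scene flange 100 med [567.3 205.6  20.8] min [523.  161.9  17. ] max [590.3 237.3  23.9]
scene doweltop 49 med [ 507.4 -230.5   79.4] min [ 492.9 -244.7   72.4] max [ 517.4 -221.    82.3]
scene dowelside 108 med [ 511.5 -225.8   51.9] min [ 496.5 -240.8   30.1] max [ 519.  -219.8   71.6]
scene foot 298 med [ 514.3 -225.    24.9] min [ 464.5 -278.4   19. ] max [ 547.2 -192.    29.8]
flange [  0  17 119] [539.11943803 155.3167468   14.41677663]
foot [ 13 189 116] [ 506.44157228 -211.50517724   24.66743513]
sand [15 24 84] [595.03119879  86.11806948   9.75099224]
```

Request:
send_rows([
  [0.3,0.7,0.1,0,0,1,1],
  [0.3,0.7,0.1,0,0,1,1],
  [0.3,0.7,0.1,0,0,1,1],
  [0.3,0.7,0.1,0,0,1,1],
  [0.3,0.7,0.1,0,0,1,1],
  [0.3,0.7,0.1,0,0,1,1],
  [0.3,0.7,0.1,0,0,1,1],
  [0.3,0.7,0.1,0,0,1,1],
])

```text
time_s: 1.1
ee_pos: [390.0, -172.4, 263.8]
ee_rot: [-180.0, 0.0, 84.7]
force: [-0.0, -0.5, -0.2]
gripper_width: 91.0
gripper_force: 0.0
```

Request:
send_rows([
  [0.308,0.726,0,0,0,1,1],
  [0.308,0.726,0,0,0,1,1],
  [0.308,0.726,0,0,0,1,1],
  [0.308,0.726,0,0,0,1,1],
  [0.308,0.726,0,0,0,1,1],
  [0.308,0.726,0,0,0,1,1],
  [0.308,0.726,0,0,0,1,1],
  [0.308,0.726,0,0,0,1,1],
  [0.308,0.726,0,0,0,1,1],
  [0.308,0.726,0,0,0,1,1],
])

```text
time_s: 2.35
ee_pos: [543.9, 188.7, 264.4]
ee_rot: [-180.0, 0.0, 144.5]
force: [1.0, 0.8, -0.1]
gripper_width: 91.2
gripper_force: 0.0
```

```bash
python3 - <<'E'
from workcell import env, eyes
import cv2, numpy as np
s=env.state(); print({k:np.round(s[k],2) for k in("time_s","qpos","ee_pos","ee_rot","force","torque")})
f=eyes.grab_frame("wrist"); np.savez("w1.npz",pos=s["ee_pos"],rot=s["ee_rot"],**f); print(f["T_tool_cam"],f["fx"])
cv2.imwrite("pics/w1.png",f["pixels"][:,:,::-1])
E
```

```text
{'time_s': np.float64(2.35), 'qpos': array([ 1.800e+01,  1.685e+01,  8.448e+01, -2.000e-02,  7.866e+01,
       -3.654e+01]), 'ee_pos': array([543.86, 188.66, 264.35]), 'ee_rot': array([-1.7999e+02,  2.0000e-02,  1.4454e+02]), 'force': array([ 1.05,  0.75, -0.09]), 'torque': array([ 0.05, -0.13,  0.01])}
[[-6.70905813e-04 -9.67285851e-01 -2.53688061e-01  7.14427119e+01]
 [ 9.99999580e-01 -8.07554596e-04  4.34512382e-04 -5.28560224e-01]
 [-6.25164639e-04 -2.53687663e-01  9.67285986e-01 -1.71693142e+02]
 [ 0.00000000e+00  0.00000000e+00  0.00000000e+00  1.00000000e+00]] 287.8058348522705
```

View pics/w1.png

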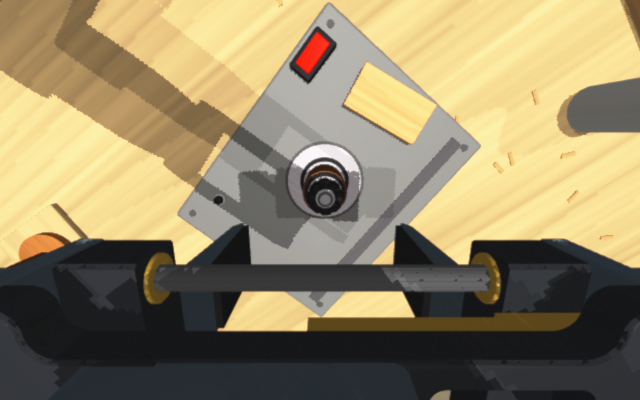

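The wrist view shows the knob top at about (325,198) inside the sleeve rim, with the flange centred at about (325,180). I need a closer crop for the octagon's orientation.

```bash
cat >> h.py <<'E'
from scipy.spatial.transform import Rotation as Ro
def wr(f):
    "wrist frame -> world-camera R,t"
    T=f["T_tool_cam"]; R=Ro.from_euler("xyz",f["rot"],degrees=True).as_matrix()
    Rc=R@T[:3,:3]; o=R@T[:3,3]+f["pos"]; g=dict(f); g["R"]=Rc.T; g["t"]=-Rc.T@o; return g
E
python3 - <<'E'
from h import *
f=wr(dict(np.load("w1.npz"))); w=cloud(f)
c=f["pixels"][140:230,280:370,::-1].astype(float)*1.6
cv2.imwrite("pics/w1c.png",cv2.resize(np.clip(c,0,255).astype(np.uint8),(720,720),interpolation=cv2.INTER_CUBIC)[:600])
P=w[140:230,280:370].reshape(-1,3); P=P[~np.isnan(P[:,0])]
for nm,z0,z1,r in(("knobtop",121,132,40),("rim",90,101,45),("flange",17,24,60)):
    s=P[(P[:,2]>z0)&(P[:,2]<z1)&(np.hypot(*(P[:,:2]-[544,192]).T)<r)][:,:2]
    (cx,cy),R=cv2.minEnclosingCircle(s.astype(np.float32)); print(nm,len(s),s.min(0),s.max(0),s.mean(0),cx,cy,R)
    if nm=="knobtop":
        h=cv2.convexHull(s.astype(np.float32))[:,0]
        best=[]
        for a in range(0,45,3):
            ext=[]
            for k in range(4):
                t=np.radians(a+45*k); p=h@[np.cos(t),np.sin(t)]; ext.append(p.max()-p.min())
            best.append((a,round(np.mean(ext),2)))
        print(best)
for v in (190,194,198,202,206): print(w[v,315:336,2].round(0))
E
```

```text
knobtop 815 [523.07747738 173.28193262] [563.2763789  212.74135051] [541.78398641 193.41362457] 543.2518310546875 192.58963012695312 20.21846580505371
[(0, np.float64(39.46)), (3, np.float64(39.46)), (6, np.float64(39.38)), (9, np.float64(39.3)), (12, np.float64(39.35)), (15, np.float64(39.54)), (18, np.float64(39.66)), (21, np.float64(39.66)), (24, np.float64(39.58)), (27, np.float64(39.46)), (30, np.float64(39.25)), (33, np.float64(38.95)), (36, np.float64(38.94)), (39, np.float64(39.18)), (42, np.float64(39.37))]
rim 519 [516.27647574 166.14879098] [568.68380909 219.13028465] [533.57520506 198.06889576] 542.9827270507812 192.27676391601562 26.992136001586914
flange 143 [513.35605545 169.80924261] [559.35278437 241.06530983] [527.40378871 204.93809255] 525.5762329101562 205.51773071289062 35.709068298339844
[129. 128. 128. 129. 127. 129. 129. 129. 128. 128. 130. 129. 129. 129.
 129. 128. 128. 128. 128. 129. 127.]
[128. 129. 128. 129. 133. 132. 133. 133. 133. 134. 133. 134. 135. 133.
 133. 135. 129. 129. 128. 128. 128.]
[127. 129. 133. 134. 134. 134. 134. 135. 134. 134. 134. 134. 134. 135.
 135. 132. 133. 133. 129. 129. 128.]
[127. 129. 130. 132. 133. 133. 134. 135. 134. 134. 134. 135. 133. 135.
 134. 133. 134. 129. 128. 128. 128.]
[128. 128. 127. 128. 129. 128. 128. 133. 132. 132. 132. 134. 133. 129.
 129. 129. 128. 129. 128. 128. 128.]
```

View pics/w1c.png

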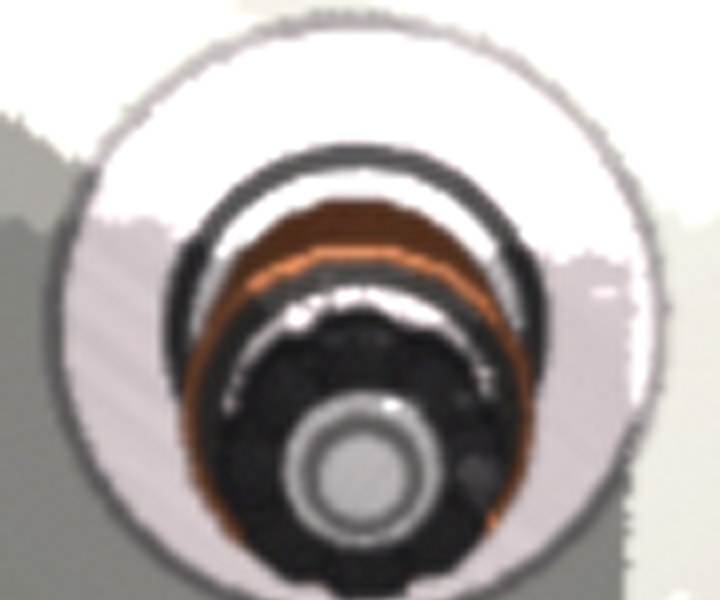

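```bash
python3 - <<'E'
from h import *
f=wr(dict(np.load("w1.npz"))); w=cloud(f)
m=((w[...,2]>121)&(np.hypot(w[...,0]-543.2,w[...,1]-192.5)<30)).astype(np.uint8)
g=cv2.cvtColor(f["pixels"],cv2.COLOR_RGB2GRAY)
c=max(cv2.findContours(m,0,cv2.CHAIN_APPROX_NONE)[0],key=cv2.contourArea)[:,0]
p=np.array([ray(f,u,v,127)[:2] for u,v in c])
def fit(p):
    c0=np.array([543.2,192.5])
    d=p-c0; a=np.arctan2(d[:,1],d[:,0]); r=np.hypot(*d.T)
    A=np.c_[np.ones_like(a),np.cos(a),np.sin(a),np.cos(8*a),np.sin(8*a)]
    s=np.linalg.lstsq(A,r,rcond=None)[0]
    print("centre",c0+s[1:3],"r",s[0],"amp",np.hypot(*s[3:]),"corner deg",np.degrees(np.arctan2(s[4],s[3]))/8,"res",(r-A@s).std(),len(a))
fit(p)
# subpixel edges from grey image: brightness max gradient along radial lines of plane z=127
R,t=f["R"],f["t"]; q=[]
gg=cv2.GaussianBlur(g.astype(np.float32),(0,0),.6)
for a in np.radians(np.arange(0,360,3)):
    rr=np.arange(16,26,.2); X=np.c_[543.2+rr*np.cos(a),192.5+rr*np.sin(a),np.full(len(rr),126.5)]@R.T+t
    u=(X[:,0]/X[:,2]*f["fx"]+f["cx"]).astype(np.float32)[None]; v=(X[:,1]/X[:,2]*f["fy"]+f["cy"]).astype(np.float32)[None]
    L=cv2.remap(gg,u,v,cv2.INTER_LINEAR)[0]; gr=np.gradient(L); i=gr.argmax()
    if gr[i]>1: q.append([543.2+rr[i]*np.cos(a),192.5+rr[i]*np.sin(a)])
fit(np.array(q))
# depth subset low-mask zone
E
```

```text
centre [572.86672581 183.95964399] r 207.07646466105948 amp 17.427668659771626 corner deg -11.603469293316893 res 52.44101054508517 619
centre [542.46120086 193.22194728] r 20.965 amp 0.1608945660728379 corner deg 8.15951568617035 res 1.6691261530058108 120
```

```bash
python3 - <<'E'
from h import *
f=wr(dict(np.load("w1.npz"))); w=cloud(f)
m=((w[...,2]>119)&(w[...,2]<140)&(np.hypot(w[...,0]-543.2,w[...,1]-192.5)<30)).astype(np.uint8)
M=cv2.GaussianBlur(m.astype(np.float32),(0,0),.5)
for z in (125,128):
    c0=np.array([543.2,192.5]); A=[];r=[]
    for a in np.radians(np.arange(0,360,2)):
        rr=np.arange(10,28,.1); X=np.c_[c0[0]+rr*np.cos(a),c0[1]+rr*np.sin(a),np.full(len(rr),float(z))]@f["R"].T+f["t"]
        u=(X[:,0]/X[:,2]*f["fx"]+f["cx"]).astype(np.float32)[None]; v=(X[:,1]/X[:,2]*f["fy"]+f["cy"]).astype(np.float32)[None]
        L=cv2.remap(M,u,v,cv2.INTER_LINEAR)[0]; i=np.argmax(L<.5); A.append(a); r.append(rr[i])
    a=np.array(A); r=np.array(r); B=np.c_[np.ones_like(a),np.cos(a),np.sin(a),np.cos(2*a),np.sin(2*a),np.cos(8*a),np.sin(8*a)]
    s=np.linalg.lstsq(B,r,rcond=None)[0]; print(z,c0+s[1:3],s[0],"amp",np.hypot(*s[5:]),"corner",np.degrees(np.arctan2(s[6],s[5]))/8,"res",(r-B@s).std())
E
```

```text
125 [542.86084241 192.65348063] 19.92055555555552 amp 0.4812380319201447 corner 11.613233053377868 res 0.7096290239834087
128 [542.2921428  193.05700087] 19.73777777777774 amp 0.500499743618178 corner 12.754122610402666 res 0.6075831753721032
```

Request:
send_rows([
  [-0.002,0.004,-0.06,0,0,0.417,1],
  [-0.002,0.004,-0.12,0,0,0.417,1],
  [-0.002,0.004,-0.18,0,0,0.417,1],
  [-0.002,0.004,-0.24,0,0,0.417,1],
  [-0.002,0.004,-0.28,0,0,0.417,1],
  [-0.002,0.004,-0.31,0,0,0.417,1],
  [-0.002,0.004,-0.322,0,0,0.417,1],
  [-0.002,0.004,-0.322,0,0,0.417,1],
  [-0.002,0.004,-0.322,0,0,0.417,1],
])

```text
time_s: 3.52
ee_pos: [543.7, 192.7, 103.8]
ee_rot: [179.9, 0.1, 169.7]
force: [-0.0, -0.3, 0.1]
gripper_width: 91.3
gripper_force: 0.0
```

Request:
send_rows([
  [0,0,0,0,0,0,-0.4],
  [0,0,0,0,0,0,-0.4],
  [0,0,0,0,0,0,-0.4],
  [0,0,0,0,0,0,-0.4],
  [0,0,0,0,0,0,-0.4],
  [0,0,0,0,0,0,-0.4],
  [0,0,0,0,0,0,-0.4],
  [0,0,0,0,0,0,-0.4],
], squeeze=20)

```text
time_s: 4.53
ee_pos: [543.2, 192.9, 103.0]
ee_rot: [180.0, 0.0, 169.7]
force: [-0.1, 3.0, -1.4]
gripper_width: 41.9
gripper_force: 20.0
```

```bash
cat > st.py <<'E'
from workcell import env
import numpy as np
s=env.state(); print({k:np.round(s[k],2).tolist() for k in("time_s","qpos","ee_pos","ee_rot","force","torque","gripper_width","gripper_force")})
E
python3 st.py
```

```text
{'time_s': 4.53, 'qpos': [18.39, 23.61, 98.66, 0.05, 57.71, -61.33], 'ee_pos': [543.2, 192.92, 103.0], 'ee_rot': [179.95, 0.0, 169.69], 'force': [-0.12, 2.96, -1.42], 'torque': [0.55, -0.15, 0.0], 'gripper_width': 41.93, 'gripper_force': 20.0}
```

Request:
send_rows([
  [0,0,0,0,0,-0.1,-0.4],
  [0,0,0,0,0,-0.2,-0.4],
  [0,0,0,0,0,-0.3,-0.4],
  [0,0,0,0,0,-0.4,-0.4],
  [0,0,0,0,0,-0.5,-0.4],
  [0,0,0.001,0,0,-0.6,-0.4],
  [0,0,0.001,0,0,-0.7,-0.4],
  [0,0,0.001,0,0,-0.8,-0.4],
  [0,0,0.001,0,0,-0.8,-0.4],
], squeeze=25)

```text
time_s: 5.65
ee_pos: [543.5, 193.3, 103.2]
ee_rot: [179.9, -0.0, 121.8]
force: [1.7, 5.0, -4.5]
gripper_width: 42.1
gripper_force: 25.0
```

```bash
python3 st.py
```

```text
{'time_s': 5.65, 'qpos': [18.4, 23.61, 98.62, 0.07, 57.7, -13.41], 'ee_pos': [543.47, 193.29, 103.18], 'ee_rot': [179.92, -0.04, 121.78], 'force': [1.7, 4.96, -4.5], 'torque': [0.9, -0.49, 0.07], 'gripper_width': 42.08, 'gripper_force': 25.0}
```

Request:
send_rows([
  [0.001,0.002,0,0,0,-0.05,-0.4],
  [0.001,0.002,0,0,0,-0.1,-0.4],
  [0.001,0.002,0,0,0,-0.15,-0.4],
  [0.001,0.002,0,0,0,-0.2,-0.4],
])

```text
time_s: 6.15
ee_pos: [543.6, 193.4, 103.2]
ee_rot: [-180.0, 0.0, 109.8]
force: [1.4, 3.0, -2.6]
gripper_width: 41.8
gripper_force: 25.0
```

```bash
python3 st.py
```

```text
{'time_s': 6.15, 'qpos': [18.46, 23.66, 98.54, -0.02, 57.82, -1.3], 'ee_pos': [543.6, 193.41, 103.19], 'ee_rot': [-179.99, 0.02, 109.77], 'force': [1.41, 3.01, -2.59], 'torque': [0.44, -0.35, 0.36], 'gripper_width': 41.8, 'gripper_force': 25.0}
```

Request:
send_rows([
  [0,0,0,0,0,-0.04,-0.4],
  [0,0,0,0,0,-0.07,-0.4],
  [0,0,0,0,0,-0.1,-0.4],
  [0,0,0,0,0,-0.13,-0.4],
])

```text
time_s: 6.65
ee_pos: [543.7, 193.4, 103.3]
ee_rot: [180.0, 0.0, 101.8]
force: [2.3, 3.1, -4.9]
gripper_width: 42.1
gripper_force: 25.0
```

```bash
python3 st.py
```

```text
{'time_s': 6.65, 'qpos': [18.45, 23.65, 98.53, -0.02, 57.81, 6.63], 'ee_pos': [543.68, 193.44, 103.27], 'ee_rot': [180.0, 0.01, 101.83], 'force': [2.32, 3.15, -4.89], 'torque': [0.49, -0.43, 0.31], 'gripper_width': 42.12, 'gripper_force': 25.0}
```

Request:
send_rows([
  [0,0,0.001,0,0,-0.04,-0.4],
  [0,0,0.001,0,0,-0.07,-0.4],
  [0,0,0.001,0,0,-0.1,-0.4],
  [0,0,0.001,0,0,-0.13,-0.4],
])

```text
time_s: 7.15
ee_pos: [543.7, 193.4, 103.4]
ee_rot: [-180.0, 0.0, 94.0]
force: [4.6, 2.7, -11.1]
gripper_width: 41.9
gripper_force: 25.0
```

```bash
python3 st.py
```

```text
{'time_s': 7.15, 'qpos': [18.45, 23.65, 98.51, -0.01, 57.85, 14.46], 'ee_pos': [543.71, 193.43, 103.44], 'ee_rot': [-180.0, 0.01, 93.99], 'force': [4.57, 2.68, -11.13], 'torque': [0.56, -0.86, 0.38], 'gripper_width': 41.94, 'gripper_force': 25.0}
```

Request:
send_rows([
  [0,0,-0.001,0,0,-0.04,-0.4],
  [0,0,-0.001,0,0,-0.07,-0.4],
  [0,0,-0.001,0,0,-0.1,-0.4],
  [0,0,-0.001,0,0,-0.13,-0.4],
])

```text
time_s: 7.65
ee_pos: [543.8, 193.4, 103.4]
ee_rot: [180.0, 0.0, 86.2]
force: [4.1, 2.4, -9.9]
gripper_width: 41.8
gripper_force: 25.0
```

```bash
python3 st.py
```

```text
{'time_s': 7.65, 'qpos': [18.45, 23.64, 98.52, -0.02, 57.82, 22.27], 'ee_pos': [543.77, 193.44, 103.44], 'ee_rot': [179.98, 0.01, 86.19], 'force': [4.13, 2.37, -9.95], 'torque': [0.43, -0.84, 0.33], 'gripper_width': 41.83, 'gripper_force': 25.0}
```

Request:
send_rows([
  [0,0,0,0,0,-0.04,-0.4],
  [0,0,0,0,0,-0.07,-0.4],
  [0,0,0,0,0,-0.1,-0.4],
  [0,0,0,0,0,-0.13,-0.4],
])

```text
time_s: 8.15
ee_pos: [543.9, 193.5, 103.5]
ee_rot: [180.0, -0.0, 78.4]
force: [5.0, 2.0, -9.4]
gripper_width: 42.4
gripper_force: 25.0
```

```bash
python3 st.py
```

```text
{'time_s': 8.15, 'qpos': [18.45, 23.64, 98.51, -0.02, 57.81, 30.06], 'ee_pos': [543.86, 193.45, 103.52], 'ee_rot': [179.96, -0.0, 78.4], 'force': [5.03, 1.96, -9.38], 'torque': [0.28, -0.88, 0.39], 'gripper_width': 42.43, 'gripper_force': 25.0}
```

Request:
send_rows([
  [0,0,0,0,0,-0.04,-0.4],
  [0,0,0,0,0,-0.07,-0.4],
  [0,0,0,0,0,-0.1,-0.4],
  [0,0,0,0,0,-0.13,-0.4],
])

```text
time_s: 8.65
ee_pos: [544.0, 193.4, 103.6]
ee_rot: [179.9, -0.0, 70.6]
force: [4.8, 1.8, -9.2]
gripper_width: 41.9
gripper_force: 25.0
```

```bash
python3 st.py
```

```text
{'time_s': 8.65, 'qpos': [18.45, 23.63, 98.5, -0.03, 57.81, 37.86], 'ee_pos': [543.97, 193.44, 103.62], 'ee_rot': [179.95, -0.01, 70.6], 'force': [4.8, 1.79, -9.24], 'torque': [0.33, -0.87, 0.31], 'gripper_width': 41.89, 'gripper_force': 25.0}
```

Request:
send_rows([
  [0,0,0,0,0,-0.04,-0.4],
  [0,0,0,0,0,-0.07,-0.4],
  [0,0,0,0,0,-0.1,-0.4],
  [0,0,0,0,0,-0.13,-0.4],
])

```text
time_s: 9.15
ee_pos: [544.0, 193.4, 103.7]
ee_rot: [179.9, -0.0, 62.8]
force: [4.8, 1.8, -9.3]
gripper_width: 42.0
gripper_force: 25.0
```

```bash
python3 st.py
```

```text
{'time_s': 9.15, 'qpos': [18.44, 23.63, 98.5, -0.03, 57.82, 45.66], 'ee_pos': [544.04, 193.4, 103.7], 'ee_rot': [179.94, -0.02, 62.8], 'force': [4.82, 1.8, -9.26], 'torque': [0.24, -0.92, 0.31], 'gripper_width': 42.02, 'gripper_force': 25.0}
```

Request:
send_rows([
  [0,0,0,0,0,-0.04,-0.4],
  [0,0,0,0,0,-0.07,-0.4],
  [0,0,0,0,0,-0.1,-0.4],
  [0,0,0,0,0,-0.13,-0.4],
])

```text
time_s: 9.65
ee_pos: [544.1, 193.4, 103.8]
ee_rot: [179.9, -0.0, 55.0]
force: [4.1, 1.8, -8.1]
gripper_width: 42.0
gripper_force: 25.0
```

```bash
python3 st.py
```

```text
{'time_s': 9.65, 'qpos': [18.44, 23.63, 98.49, -0.04, 57.82, 53.46], 'ee_pos': [544.12, 193.37, 103.77], 'ee_rot': [179.93, -0.03, 55.0], 'force': [4.12, 1.78, -8.11], 'torque': [0.31, -0.89, 0.38], 'gripper_width': 42.03, 'gripper_force': 25.0}
```

Request:
send_rows([
  [0,0,0,0,0,-0.04,-0.4],
  [0,0,0,0,0,-0.07,-0.4],
  [0,0,0,0,0,-0.1,-0.4],
  [0,0,0,0,0,-0.13,-0.4],
])

```text
time_s: 10.15
ee_pos: [544.2, 193.3, 103.8]
ee_rot: [179.9, -0.0, 47.2]
force: [5.2, 1.4, -8.5]
gripper_width: 41.7
gripper_force: 25.0
```

```bash
python3 st.py
```

```text
{'time_s': 10.15, 'qpos': [18.44, 23.63, 98.49, -0.05, 57.82, 61.26], 'ee_pos': [544.16, 193.33, 103.81], 'ee_rot': [179.93, -0.04, 47.21], 'force': [5.2, 1.39, -8.45], 'torque': [0.32, -0.87, 0.34], 'gripper_width': 41.67, 'gripper_force': 25.0}
```

Request:
send_rows([
  [0,0,0,0,0,-0.04,-0.4],
  [0,0,0,0,0,-0.07,-0.4],
  [0,0,0,0,0,-0.1,-0.4],
  [0,0,0,0,0,-0.13,-0.4],
])

```text
time_s: 10.65
ee_pos: [543.7, 192.9, 103.9]
ee_rot: [179.9, 0.0, 39.4]
force: [5.1, -0.4, -4.4]
gripper_width: 41.8
gripper_force: 25.0
```

```bash
python3 st.py
```

```text
{'time_s': 10.65, 'qpos': [18.43, 23.6, 98.5, -0.09, 57.88, 69.07], 'ee_pos': [543.75, 192.88, 103.94], 'ee_rot': [179.93, 0.02, 39.41], 'force': [5.09, -0.39, -4.44], 'torque': [-0.02, -0.9, 0.51], 'gripper_width': 41.79, 'gripper_force': 25.01}
```

Request:
send_rows([
  [0,0,0,0,0,-0.025,-0.4],
  [0,0,0,0,0,-0.05,-0.4],
])

```text
time_s: 10.9
ee_pos: [544.2, 193.2, 104.0]
ee_rot: [179.9, -0.1, 36.4]
force: [4.1, -3.2, -2.2]
gripper_width: 41.9
gripper_force: 25.0
```

```bash
python3 st.py
```

```text
{'time_s': 10.9, 'qpos': [18.43, 23.61, 98.48, -0.05, 57.84, 72.06], 'ee_pos': [544.18, 193.24, 104.05], 'ee_rot': [179.94, -0.06, 36.4], 'force': [4.13, -3.2, -2.23], 'torque': [-0.56, -0.72, 0.07], 'gripper_width': 41.9, 'gripper_force': 25.0}
```

Request:
send_rows([
  [0,0,0,0,0,-0.025,-0.4],
  [0,0,0,0,0,-0.05,-0.4],
])

```text
time_s: 11.15
ee_pos: [544.4, 193.4, 104.1]
ee_rot: [179.9, -0.1, 33.4]
force: [5.1, -2.7, -1.9]
gripper_width: 41.3
gripper_force: 25.0
```

```bash
python3 st.py
```

```text
{'time_s': 11.15, 'qpos': [18.44, 23.61, 98.47, -0.04, 57.82, 75.11], 'ee_pos': [544.36, 193.38, 104.08], 'ee_rot': [179.94, -0.09, 33.35], 'force': [5.05, -2.69, -1.92], 'torque': [-0.48, -0.87, 0.22], 'gripper_width': 41.32, 'gripper_force': 25.0}
```

Request:
send_rows([
  [0,0,0,0,0,-0.035,-0.4],
  [0,0,0,0,0,-0.07,-0.4],
])

```text
time_s: 11.4
ee_pos: [544.4, 193.3, 104.2]
ee_rot: [179.9, -0.1, 29.1]
force: [4.7, -3.2, -1.5]
gripper_width: 40.5
gripper_force: 25.0
```

```bash
python3 st.py
```

```text
{'time_s': 11.4, 'qpos': [18.43, 23.61, 98.46, -0.05, 57.83, 79.31], 'ee_pos': [544.42, 193.3, 104.16], 'ee_rot': [179.94, -0.1, 29.15], 'force': [4.7, -3.17, -1.5], 'torque': [-0.44, -0.82, 0.43], 'gripper_width': 40.51, 'gripper_force': 25.0}
```

Request:
send_rows([
  [0,0,0,0,0,-0.035,-0.4],
  [0,0,0,0,0,-0.07,-0.4],
])

```text
time_s: 11.65
ee_pos: [544.4, 193.3, 104.2]
ee_rot: [179.9, -0.1, 24.9]
force: [4.5, -3.1, -1.1]
gripper_width: 39.7
gripper_force: 25.0
```

```bash
python3 st.py
```

```text
{'time_s': 11.65, 'qpos': [18.43, 23.6, 98.46, -0.05, 57.84, 83.52], 'ee_pos': [544.41, 193.27, 104.21], 'ee_rot': [179.94, -0.1, 24.94], 'force': [4.53, -3.12, -1.09], 'torque': [-0.53, -0.8, 0.25], 'gripper_width': 39.72, 'gripper_force': 25.0}
```

Request:
send_rows([
  [0,0,0,0,0,-0.03,-0.4],
  [0,0,0,0,0,-0.06,-0.4],
])

```text
time_s: 11.9
ee_pos: [544.4, 193.2, 104.2]
ee_rot: [179.9, -0.1, 21.5]
force: [4.6, -3.5, -1.8]
gripper_width: 39.5
gripper_force: 25.0
```

```bash
python3 st.py
```

```text
{'time_s': 11.9, 'qpos': [18.44, 23.6, 98.46, -0.09, 57.84, 87.02], 'ee_pos': [544.41, 193.15, 104.24], 'ee_rot': [179.92, -0.09, 21.46], 'force': [4.64, -3.48, -1.81], 'torque': [-0.54, -0.74, 0.76], 'gripper_width': 39.54, 'gripper_force': 25.0}
```

Torque rose to 0.76 with the pads flat on the knob, so it is against the clip after about 2.2 rad. I'll release it and go down to the sleeve.

Request:
send_rows([
  [0,0,0,0,0,0,1],
  [0,0,0,0,0,0,1],
  [0,0,0,0,0,0,1],
  [0,0,0,0,0,0,1],
  [0,0,0,0,0,0,1],
  [0,0,-0.03,0,0,0,1],
  [0,0,-0.06,0,0,0,1],
  [0,0,-0.072,0,0,0,1],
  [0,0,-0.072,0,0,0,1],
  [0,0,-0.072,0,0,0,1],
])

```text
time_s: 13.15
ee_pos: [543.9, 193.6, 67.7]
ee_rot: [180.0, -0.0, 21.5]
force: [-0.9, -1.1, 0.6]
gripper_width: 90.9
gripper_force: 0.0
```

```bash
python3 st.py; python3 - <<'E'
from workcell import eyes
from h import *
f=eyes.grab_frame("scene"); f2=eyes.grab_frame("top"); 
o=np.hstack([cv2.resize(f["pixels"][180:310,290:420],(400,400),interpolation=3),cv2.resize(f2["pixels"][140:240,200:300],(400,400),interpolation=3)])
cv2.imwrite("pics/a2.png",o[:,:,::-1])
E
```

```text
{'time_s': 13.15, 'qpos': [18.45, 25.84, 100.89, -0.01, 53.23, 86.96], 'ee_pos': [543.95, 193.62, 67.71], 'ee_rot': [179.99, -0.04, 21.5], 'force': [-0.86, -1.1, 0.65], 'torque': [0.01, 0.02, 0.05], 'gripper_width': 90.88, 'gripper_force': 0.0}
```

View pics/a2.png

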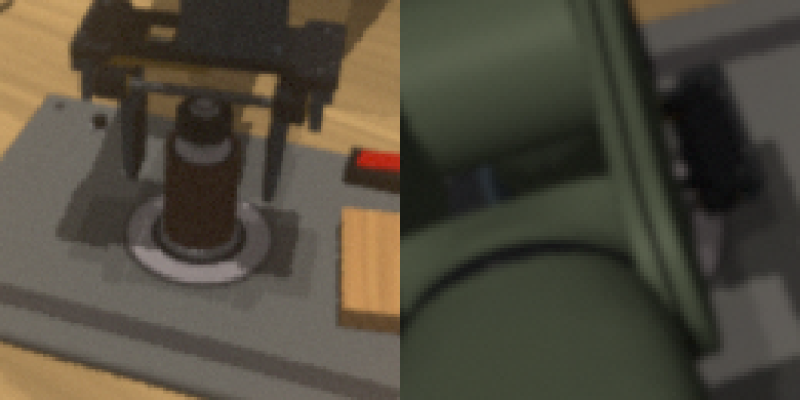

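The left crop shows the fingers straddling the sleeve, with the tips below its rim and the knob clear of the gripper body. The arm hides the drum in the top view. I'll grip gently and lift 4 mm as a test.

Request:
send_rows([
  [0,0,0,0,0,0,0],
  [0,0,0,0,0,0,0],
  [0,0,0,0,0,0,0],
  [0,0,0,0,0,0,0],
  [0,0,0,0,0,0,0],
  [0,0,0,0,0,0,0],
  [0,0,0.002,0,0,0,0],
  [0,0,0.004,0,0,0,0],
  [0,0,0.006,0,0,0,0],
  [0,0,0.008,0,0,0,0],
  [0,0,0.008,0,0,0,0],
], squeeze=10)

```text
time_s: 14.62
ee_pos: [543.7, 193.5, 71.6]
ee_rot: [180.0, -0.0, 21.5]
force: [-0.2, 0.1, -0.2]
gripper_width: 54.8
gripper_force: 10.0
```

```bash
python3 st.py
```

```text
{'time_s': 14.62, 'qpos': [18.46, 25.58, 100.66, -0.01, 53.75, 86.96], 'ee_pos': [543.69, 193.54, 71.6], 'ee_rot': [179.99, -0.01, 21.51], 'force': [-0.22, 0.1, -0.18], 'torque': [-0.04, 0.01, 0.05], 'gripper_width': 54.84, 'gripper_force': 10.0}
```

Request:
send_rows([
  [0,0,0.02,0,0,0,0],
  [0,0,0.04,0,0,0,0],
  [0,0,0.06,0,0,0,0],
  [0,0,0.08,0,0,0,0],
  [0,0,0.1,0,0,0,0],
  [0,0,0.12,0,0,0,0],
  [0,0,0.14,0,0,0,0],
  [0,0,0.17,0,0,0,0],
  [0,0,0.2,0,0,0,0],
  [0,0,0.23,0,0,0,0],
  [0,0,0.26,0,0,0,0],
  [0,0,0.3,0,0,0,0],
  [0,0,0.34,0,0,0,0],
  [0,0,0.34,0,0,0,0],
  [0,0,0.34,0,0,0,0],
])

```text
time_s: 16.5
ee_pos: [543.2, 193.4, 240.9]
ee_rot: [180.0, 0.1, 21.5]
force: [0.5, 0.3, -0.5]
gripper_width: 54.6
gripper_force: 10.0
```

```bash
python3 st.py;  python3 - <<'E'
from workcell import eyes
from h import *
f=eyes.grab_frame("scene")
cv2.imwrite("pics/a3.png",cv2.resize(f["pixels"][100:310,250:450],(571,600),interpolation=3)[:,:,::-1])
E
```

```text
{'time_s': 16.5, 'qpos': [18.46, 17.62, 86.73, -0.0, 75.72, 86.95], 'ee_pos': [543.19, 193.38, 240.89], 'ee_rot': [180.0, 0.07, 21.5], 'force': [0.5, 0.3, -0.49], 'torque': [0.02, 0.02, 0.03], 'gripper_width': 54.59, 'gripper_force': 10.0}
```

View pics/a3.png

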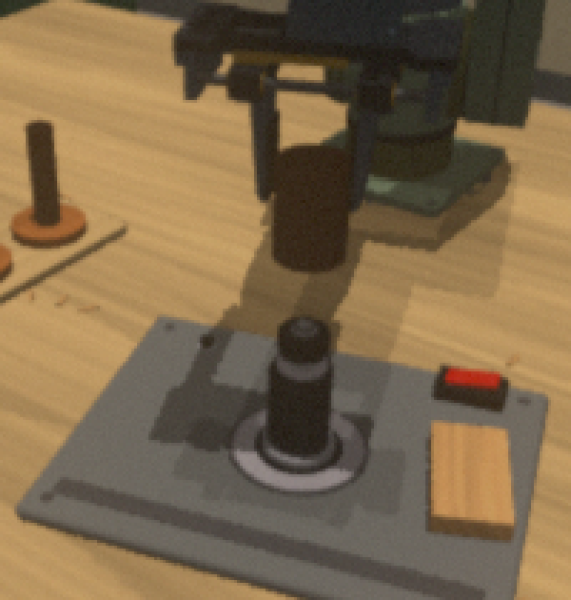

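The sleeve hangs straight and clear, and the knob and drum are still on the machine. Now I'll carry it to the post.

Request:
send_rows([
  [-0.003,-0.03,0,0,0,-0.03,0],
  [-0.008,-0.09,0,0,0,-0.08,0],
  [-0.016,-0.17,0,0,0,-0.13,0],
  [-0.024,-0.26,0,0,0,-0.18,0],
  [-0.032,-0.35,0,0,0,-0.23,0],
  [-0.04,-0.44,0,0,0,-0.28,0],
  [-0.049,-0.53,0,0,0,-0.33,0],
  [-0.057,-0.62,0,0,0,-0.358,0],
  [-0.065,-0.7,0,0,0,-0.358,0],
  [-0.071,-0.77,0,0,0,-0.358,0],
  [-0.076,-0.82,0,0,0,-0.358,0],
  [-0.079,-0.854,0,0,0,-0.358,0],
  [-0.079,-0.854,0,0,0,-0.358,0],
  [-0.079,-0.854,0,0,0,-0.358,0],
  [-0.079,-0.854,0,0,0,-0.358,0],
])

```text
time_s: 18.42
ee_pos: [504.2, -232.6, 241.5]
ee_rot: [-180.0, -0.0, 0.1]
force: [0.4, -0.0, 0.0]
gripper_width: 55.0
gripper_force: 10.0
```

```bash
python3 st.py;  python3 - <<'E'
from workcell import env,eyes
from h import *
s=env.state(); f=eyes.grab_frame("wrist"); f.update(pos=s["ee_pos"],rot=s["ee_rot"]); g=eyes.grab_frame("scene")
np.savez("w4.npz",**f); np.savez("s4.npz",**g)
o=np.hstack([cv2.resize(f["pixels"],(480,300)),cv2.resize(g["pixels"][70:220,140:300],(320,300),interpolation=3)])
cv2.imwrite("pics/a4.png",o[:,:,::-1])
for nm,q in(("wrist",wr(f)),("scene",g)):
    P=cloud(q).reshape(-1,3); P=P[~np.isnan(P[:,0])]
    for z0,z1,r in((70,86,25),(19,30,48),(155,235,35)):
        t=P[(P[:,2]>z0)&(P[:,2]<z1)&(np.hypot(P[:,0]-504,P[:,1]+233)<r)]
        if len(t): print(nm,z0,len(t),((t.min(0)+t.max(0))/2).round(1),t.min(0).round(1),t.max(0).round(1))
E
```

```text
{'time_s': 18.42, 'qpos': [-25.95, 15.6, 89.52, 0.01, 74.88, 63.96], 'ee_pos': [504.21, -232.58, 241.54], 'ee_rot': [-179.99, -0.0, 0.09], 'force': [0.43, -0.01, 0.02], 'torque': [0.02, 0.07, 0.04], 'gripper_width': 55.04, 'gripper_force': 10.0}
wrist 70 138 [ 509.8 -234.2   75.9] [ 504.4 -246.1   70.1] [ 515.1 -222.3   81.7]
wrist 19 1811 [ 512.2 -234.4   24.5] [ 479.9 -275.7   19.2] [ 544.5 -193.2   29.8]
wrist 155 1859 [ 504.7 -232.1  214.7] [ 478.4 -257.5  194.4] [ 531.  -206.7  235. ]
scene 70 53 [ 505.7 -234.2   76.5] [ 492.6 -245.8   70.8] [ 518.7 -222.5   82.2]
scene 19 304 [ 504.5 -234.4   24.2] [ 462.2 -276.5   19. ] [ 546.9 -192.4   29.4]
scene 155 282 [ 510.6 -225.9  215.2] [ 486.7 -247.3  195.4] [ 534.5 -204.4  234.9]
```

View pics/a4.png

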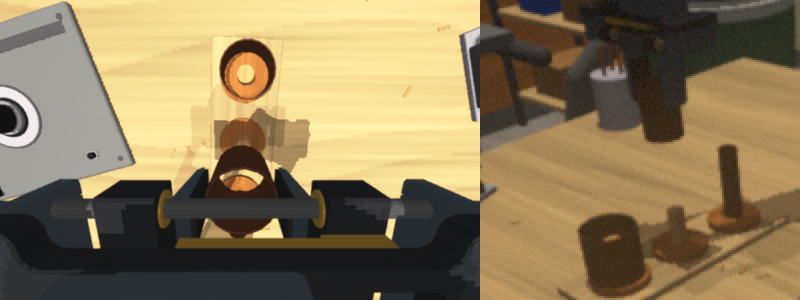

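The wrist view shows the sleeve held above the empty middle post with the dowel inside its bore outline. The scene view shows it upright, with both neighbours clear. I'll lower it.

Request:
send_rows([
  [-0.001,-0.003,-0.03,0,0,0,0],
  [-0.001,-0.003,-0.07,0,0,0,0],
  [-0.001,-0.003,-0.11,0,0,0,0],
  [-0.001,-0.003,-0.15,0,0,0,0],
  [-0.001,-0.003,-0.19,0,0,0,0],
  [-0.001,-0.003,-0.23,0,0,0,0],
  [-0.001,-0.003,-0.26,0,0,0,0],
  [-0.001,-0.003,-0.29,0,0,0,0],
  [-0.001,-0.003,-0.31,0,0,0,0],
  [-0.001,-0.003,-0.325,0,0,0,0],
  [-0.001,-0.003,-0.33,0,0,0,0],
  [-0.001,-0.003,-0.33,0,0,0,0],
  [-0.001,-0.003,-0.33,0,0,0,0],
])

```text
time_s: 20.15
ee_pos: [504.0, -235.1, 77.0]
ee_rot: [180.0, -0.1, 0.0]
force: [0.0, 0.4, -1.1]
gripper_width: 54.8
gripper_force: 10.0
```

Request:
send_rows([
  [0,0,-0.002,0,0,0,0],
  [0,0,-0.004,0,0,0,0],
  [0,0,-0.006,0,0,0,0],
  [0,0,-0.007,0,0,0,0],
  [0,0,-0.007,0,0,0,0],
  [0,0,-0.007,0,0,0,0],
])

```text
time_s: 20.9
ee_pos: [503.6, -235.0, 73.0]
ee_rot: [180.0, -0.0, 0.0]
force: [-1.5, 0.3, -1.0]
gripper_width: 54.4
gripper_force: 10.0
```

Request:
send_rows([
  [0,0,-0.001,0,0,0,0],
  [0,0,-0.002,0,0,0,0],
  [0,0,-0.003,0,0,0,0],
  [0,0,-0.003,0,0,0,0],
  [0,0,-0.003,0,0,0,0],
])

```text
time_s: 21.52
ee_pos: [503.6, -235.0, 71.5]
ee_rot: [180.0, -0.0, 0.0]
force: [0.6, -0.4, 0.0]
gripper_width: 54.5
gripper_force: 10.0
```

Request:
send_rows([
  [0,0,-0.001,0,0,0,0],
  [0,0,-0.002,0,0,0,0],
  [0,0,-0.003,0,0,0,0],
  [0,0,-0.003,0,0,0,0],
])

```text
time_s: 22.02
ee_pos: [503.8, -235.1, 71.4]
ee_rot: [180.0, -0.0, 0.0]
force: [-2.8, 1.3, 8.4]
gripper_width: 54.8
gripper_force: 10.0
```

The foot pushes back with 8 N, so the sleeve is standing on it. I'll release and back off straight up.

Request:
send_rows([
  [0,0,0.001,0,0,0,0],
  [0,0,0.001,0,0,0,0.3],
  [0,0,0.001,0,0,0,0.6],
  [0,0,0.001,0,0,0,1],
  [0,0,0.001,0,0,0,1],
  [0,0,0.001,0,0,0,1],
  [0,0,0.03,0,0,0,1],
  [0,0,0.08,0,0,0,1],
  [0,0,0.14,0,0,0,1],
  [0,0,0.22,0,0,0,1],
  [0,0,0.3,0,0,0,1],
  [0,0,0.38,0,0,0,1],
  [0,0,0.4,0,0,0,1],
  [0,0,0.4,0,0,0,1],
])

```text
time_s: 23.78
ee_pos: [503.5, -235.0, 270.4]
ee_rot: [180.0, -0.0, 0.0]
force: [0.7, -0.2, -0.6]
gripper_width: 91.1
gripper_force: 0.0
```

```bash
python3 st.py;  python3 - <<'E'
from workcell import env,eyes
from h import *
s=env.state(); f=eyes.grab_frame("wrist"); f.update(pos=s["ee_pos"],rot=s["ee_rot"]); g=eyes.grab_frame("scene")
o=np.hstack([cv2.resize(f["pixels"],(480,300)),cv2.resize(g["pixels"][130:280,160:320],(320,300),interpolation=3)])
cv2.imwrite("pics/a5.png",o[:,:,::-1])
for nm,q in(("wrist",wr(f)),("scene",g)):
    P=cloud(q).reshape(-1,3); P=P[~np.isnan(P[:,0])]
    t=P[(P[:,2]>94)&(P[:,2]<125)&(np.hypot(P[:,0]-504,P[:,1]+234)<42)]
    print(nm,len(t),((t.min(0)+t.max(0))/2).round(1),np.median(t[:,2]),t.min(0).round(1),t.max(0).round(1))
E
```

```text
{'time_s': 23.78, 'qpos': [-26.2, 14.81, 86.5, -0.01, 78.64, 63.78], 'ee_pos': [503.53, -234.95, 270.36], 'ee_rot': [179.97, -0.05, 0.02], 'force': [0.66, -0.2, -0.55], 'torque': [0.04, -0.01, 0.04], 'gripper_width': 91.11, 'gripper_force': 0.0}
wrist 296 [ 503.5 -234.9   98.4] 100.54213081995138 [ 476.9 -261.    94. ] [ 530.1 -208.7  102.8]
scene 93 [ 506.2 -236.4   98.3] 98.1154687605399 [ 478.7 -265.7   94.1] [ 533.6 -207.2  102.5]
```

View pics/a5.png

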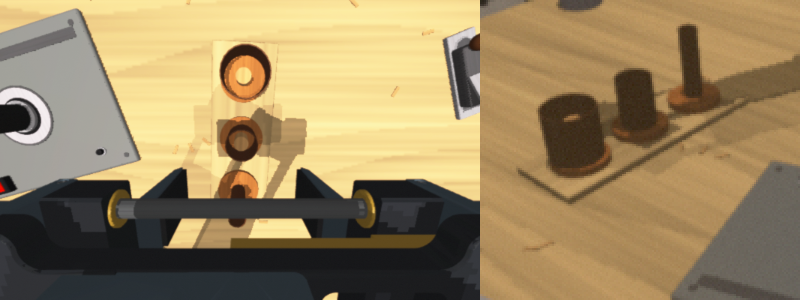

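The sleeve stands upright and fully down on the middle post, at (503.5,-234.9) with its rim at about 100 mm. Both neighbours are undisturbed and the arm is clear, so I'm handing in.

```bash
python3 -c "
from workcell import env
print(env.job_done())"
```

```text
the job is handed in; nothing more can be done
None
```

I handed the job in at about 24 s: the knob was turned clockwise to its clip (about 2.2 rad), and the sleeve was drawn straight up and set down upright, fully down, on the empty middle post. I saw no drag on the spindle (highest torque read 0.76 N m) and both other sleeves looked unmoved; hand-in returned no verdict.

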